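Unhook the yellow movement case from its lipped cradle

ROBOT

A 7-joint arm with a two-finger parallel gripper is mounted at the origin on the work surface. World frame = base frame: x ahead of the robot, y to its left, z up, the work surface at z = 0. Lengths are in m, angles in rad, forces in N, time in s.
With the tool pointing down it reaches from about 0.35 to 0.9 m from the base axis. Payload 8.1 kg.
Tool frame: the origin (TCP) lies between the finger pads; the fingertips stand 22 mm ahead of it and the grasp point (between the pads) lies 3 mm ahead of it (arm.tip_reach is the distance from the TCP to the fingertips, in m); z points along the fingers, y is the line along which they close (so a half turn about z gives the same grasp; the last joint's range is limited). The gripper opens to 92 mm and grips with 3 to 60 N. Pads are 19 mm wide; open, the fingers measure 130 mm over their backs; the gripper's body (75 mm by 190 mm) begins 47 mm behind the grasp point.
Start: joints at [-1.332, 0.434, 0.025, 1.573, -0.012, 1.134, -0.075], TCP at [0.21, 0.589, 0.249] pointing down, gripper open.
Joint ranges: [-2.62, 2.62], [-0.44, 2.09], [-1.27, 1.32], [0.08, 2.57], [-1.32, 4.46], [0.12, 2], [-2.74, 2.74]. Speed limits (rad/s): [2.22, 2.22, 3.01, 3.01, 3.14, 3.14, 3.14].

INTERFACE

Orientations are given as a rotation vector (axis times angle).
In Python, from cell import telemetry, vision, job, arm gives the robot as it stands. The module is installed in compiled form; this text tells all that it offers.
- The arm moves only by the shell command python3 -m creep 'ROWS' [FORCE]. ROWS is text: rows parted by semicolons, each of 7 numbers parted by spaces: the finger opening in cm, from 0 to 9.18, then the shift along the tool's x, y, z in cm, then the turn, a rotation vector about the tool's x, y, z in degrees. A call has 1 to 5 rows; each row is the pose to reach, as a shift and turn from the pose commanded when the call began, along the tool's axes at that moment; what a row does not reach only later rows make up. A row lasts 1/8 s, in which the tool goes at most 62.5 mm and 10.7 degrees, less where a joint would pass 70% of its speed; a pose out of reach is approached as far as the arm can. A call with a gripper value outside its range is refused whole. The fingers move at their own pace and stop on an object; FORCE is the grip in N (left out, the last holds). Time passes only in rows, so rows that repeat a pose let the fingers close. It gives the time, the measured TCP pose, the force, the opening and the grip force at its end, in the units of the state.
- telemetry.observe(): the state, without advancing time (a new reading comes with each control period).
- vision.get_image(name): name is "scene" or "top" or "wrist"; returns the picture (400x640x3 uint8, red, green, blue); there is no depth.
- vision.camera_info(name): a dict with "fov_y" (degrees; the focal length in pixels is half the picture's height over the tangent of half this angle, whatever the lens; pixels are square), "cx", "cy" (the principal point, pixels), "extrinsics" (4x4, takes a point from camera to world coordinates). Camera axes: x right, y down, z forward; pixel columns grow to the right and rows downward; lengths in m; the calibration is good to about 2 mm. A picture is of the moment at which its call begins: read the wrist's pose just before it. camera_info takes no time and is no camera call; for the wrist camera it gives the pose at the moment of the call.
- job.sign_off(): hands the job in; it is judged then, once.
The state is a dict: "clock": time; "joints": joint angles; "dq": joint speeds; "joint_efforts": joint torques, N m; "position": TCP position; "ee_rot": TCP orientation; "force": force on the tool from outside, world axes, zero at the start; "ft_torque": the same for the moment, N m; "width": opening from 0.0 (shut) to 1.0 (fully open); "gripper_force": force on a finger pad.
Only numpy, scipy, OpenCV 4.12 (cv2) and the standard library are available. Lean on these libraries where they do the work, as an engineer would, in place of code of your own. Each camera call takes 0.05 s, during which the arm holds its last target. There are 200 camera calls.

TASK

Take the yellow movement case out of the storage cradle: its rear tongue is hooked under the cradle's bar, so tip its front end up over the front lip while the tongue is still under the bar, then draw it out forwards over the lip. Set it down level in the middle of the green bench mat without dropping it, let go, and leave the blue case where it sits in the cradle.

Things in the scene. Friction and masses are not known exactly. Their poses are not given: they have to be found in the camera images.
- yellow_case: Yellow case, 90 x 64 x 30 mm (x, y, z), 0.2 kg; clear lid over brass movements. Origin: centre of underside, z up. Grip rib on the lid's middle, along x: 50 long, 10 thick (y), z = 30 to 56 mm. Hook tongue at the +x (rear) end: x = 45 to 70, z = 0 to 4, 40 wide. Starts level in either bay (cradle x = -10, y = +-44, z = 6 mm), its x along the cradle's x.
- blue_case: Bystander to be left in its bay: the same case in blue, in the cradle's other bay. Same sizes, axes and origin as the yellow case.
- cradle: Fixed grey cradle, two bays 76 mm wide; x -65 to 75, y -88 to 88 mm. Origin on the table; x to the rear; front (-x) faces the robot (yaw to 15 deg). Floor top z = 6. Front lip x -65 to -59, top z = 30. Rear bar x 49 to 57, z 21 to 31: a tongue under it can rise only 11 mm level, short of the lip. Tip the case 18 deg about its tongue's end, front up, then draw it along its own -x.
- mat: Fixed mint-green bench mat, 240 x 200 mm (x, y), 3 mm thick, on the table to one side of the cradle (either side). Origin: centre of its underside; its top is at z = 3 mm.
Not all that is in view belongs to the job. Leave any pink or red look-alike of the yellow_case alone.

How it is judged:
By the outcome, as a careful person would: the job done as asked, in the order asked, and still so for the second after the job is handed in, with the robot touching nothing.
It also fails if it takes over 48 s, if anything falls off the work surface, if the arm or the gripper's body presses on something with over 40 N, if the wrist force passes 120 N, or if a joint passes its speed limit or range.

## Working session

There is one attempt and no reset: what is moved stays moved. The work goes in short steps, Python scripts to look and compute and a shell command to move; the robot and the scene stay as the last step left them, time stands still between calls to the robot, and variables do not carry over. Pictures are saved under pics/ and viewed, at most 10 in all, crops included, and the job is handed in when it is done.

```bash
mkdir -p pics
python3 - <<'E'
from cell import telemetry, vision
import cv2,numpy as np
for n in ["scene","top","wrist"]:
    i=vision.camera_info(n);print(n,{k:np.round(v,4).tolist() for k,v in i.items() if k!='name' and not isinstance(v,str)})
    cv2.imwrite(f"pics/{n}0.png",vision.get_image(n)[:,:,::-1])
s=telemetry.observe()
print({k:np.round(v,4).tolist() for k,v in s.items()})
E
```

```text
scene {'fov_y': 47.4544, 'cx': 327.0583, 'cy': 199.8305, 'extrinsics': [[-0.3207, 0.6385, -0.6996, 1.2101], [0.9471, 0.2071, -0.2451, 0.26], [-0.0116, -0.7412, -0.6712, 0.7738], [0.0, 0.0, 0.0, 1.0]]}
top {'fov_y': 50.4135, 'cx': 312.4866, 'cy': 202.5794, 'extrinsics': [[-0.0167, -0.9978, 0.0645, 0.4464], [-0.9997, 0.0176, 0.0138, -0.0155], [-0.0149, -0.0643, -0.9978, 0.8113], [0.0, 0.0, 0.0, 1.0]]}
wrist {'fov_y': 66.5742, 'cx': 320.8097, 'cy': 198.4692, 'extrinsics': [[0.3362, 0.9097, 0.244, 0.1438], [0.9418, -0.3245, -0.0876, 0.6124], [-0.0005, 0.2592, -0.9658, 0.3842], [0.0, 0.0, 0.0, 1.0]]}
{'clock': 0.15, 'joints': [-1.3316, 0.4351, 0.025, 1.5739, -0.0116, 1.134, -0.0751], 'dq': [0.0004, -0.0016, 0.0015, -0.0028, 0.0011, -0.0, -0.0003], 'joint_efforts': [0.0013, -66.8265, 0.9855, -31.4696, -0.0605, 0.0394, 0.0002], 'position': [0.2094, 0.5885, 0.2481], 'ee_rot': [-0.5343, -3.0957, 0.0019], 'force': [-0.1916, -0.6922, -0.3858], 'ft_torque': [-0.007, -0.0481, 0.0235], 'gripper_force': 0.0, 'width': 1.0025}
```

View pics/top0.png

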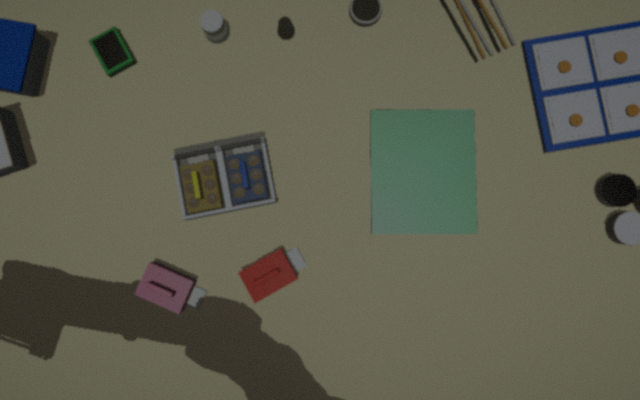

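View pics/scene0.png

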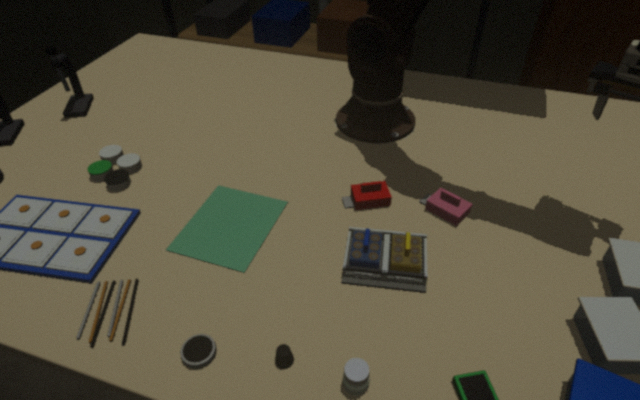

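Candidates: yellow with lid rib in the cradle, top (196,185) and scene (405,250); blue in the cradle, top (245,175); red, top (270,273); pink, top (167,288). I choose the yellow one in the left (+y) bay. The mat is to the right, at top (423,171). Next is a close crop with both views side by side.

Run:
```python
import cv2,numpy as np
a=cv2.imread("pics/top0.png");b=cv2.imread("pics/scene0.png")
A=cv2.resize(a[125:225,175-5:270+10],None,fx=4,fy=4,interpolation=cv2.INTER_CUBIC)[:, :400]
B=cv2.resize(b[215:315,337:437],None,fx=4,fy=4,interpolation=cv2.INTER_CUBIC)
A=np.pad(A,((0,0),(0,400-A.shape[1]),(0,0)))
cv2.imwrite("pics/close.png",np.clip(np.hstack([A,B])*1.6,0,255).astype(np.uint8))
for n,im in (("top",a),("scene",b)):
    h=cv2.cvtColor(im,cv2.COLOR_BGR2HSV)
    m=cv2.inRange(h,(24,170,110),(34,255,255)); y,x=np.nonzero(m); print(n,"yel",len(x),x.mean(),y.mean(),x.min(),x.max(),y.min(),y.max())
    m=cv2.inRange(h,(50,60,60),(85,255,255)); 
    k,l,s,c=cv2.connectedComponentsWithStats(m); j=1+s[1:,4].argmax(); print("mat",c[j],s[j]); 
    print(cv2.boxPoints(cv2.minAreaRect(np.argwhere(l==j)[:,::-1].astype(np.float32))).round(1).tolist())
```

```text
top yel 2 195.0 183.5 195 195 182 185
mat [427.16915821 165.81126535] [  371   110   106   123 11238]
[[371.0, 232.0], [371.0, 110.0], [476.0, 110.0], [476.0, 232.0]]
scene yel 39 407.84615384615387 239.76923076923077 407 409 233 247
mat [228.27501265 228.04572296] [ 167  186  120   86 5927]
[[166.10000610351562, 249.39999389648438], [220.5, 161.1999969482422], [287.0, 202.1999969482422], [232.60000610351562, 290.5]]
```

View pics/close.png

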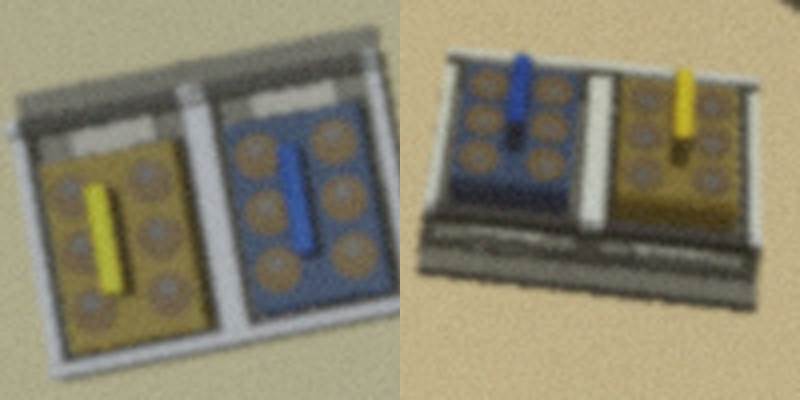

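The crop shows the yellow case in the left (+y) bay with its tongue toward the bar. In top pixels the rib ends are about (193.8,171.3) rear and (197.8,197.8) front. In scene they are about (408,250) rear and (408,232.5) front.

```bash
cat > h.py <<'E'
from cell import telemetry, vision
import cv2,numpy as np
from scipy.spatial.transform import Rotation as R
def K(i): return 200/np.tan(np.radians(i["fov_y"]/2))
def ray(i,p):
    E=np.array(i["extrinsics"]); d=E[:3,:3]@[(p[0]-i["cx"])/K(i),(p[1]-i["cy"])/K(i),1]
    return E[:3,3],d/np.linalg.norm(d)
def plane(i,p,z):
    o,d=ray(i,p); return o+d*(z-o[2])/d[2]
def tri(*v):
    A=0;b=0
    for i,p in v:
        o,d=ray(i,p);M=np.eye(3)-np.outer(d,d);A=A+M;b=b+M@o
    x=np.linalg.solve(A,b); return x,[np.linalg.norm((np.eye(3)-np.outer(d,d))@(x-o))for o,d in (ray(i,p) for i,p in v)]
def pix(i,X):
    E=np.array(i["extrinsics"]); c=E[:3,:3].T@(np.asarray(X)-E[:3,3]); return np.array([i["cx"],i["cy"]])+K(i)*c[:2]/c[2]
def shift(s,P,Rt):
    "cm shift & deg rotvec in present tool axes to reach P,Rt"
    R0=R.from_rotvec(s["ee_rot"]); return np.round(R0.inv().apply(P-np.array(s["position"]))*100,2), np.round(np.degrees((R0.inv()*Rt).as_rotvec()),1)
E
python3 - <<'E'
from h import *
t=vision.camera_info("top");s=vision.camera_info("scene")
r=tri((t,(193.8,171.3)),(s,(408,250)));f=tri((t,(197.8,197.8)),(s,(408,232.5)))
print(r,f); d=r[0]-f[0]; print("len",np.linalg.norm(d),"yaw",np.degrees(np.arctan2(d[1],d[0])))
a=plane(t,(184.5,219),.03);b=plane(t,(274,201.5),.03);e=a-b;print("lip",a,b,np.linalg.norm(e),"yaw",np.degrees(np.arctan2(-e[0],e[1])))
# rib at z=.062 per text
print("rib plane",plane(t,(193.8,171.3),.062),plane(t,(197.8,197.8),.062))
for p in [(371,110),(476.5,110),(476.5,233.5),(371,233.5)]: print("mat",plane(t,p,.003))
m=tri((t,(371,110)),(s,(169,249)));print("m?",m)
e=telemetry.observe(); Rm=R.from_rotvec(e["ee_rot"]).as_matrix();print(Rm.round(3)); i=vision.camera_info("wrist");E=np.array(i["extrinsics"]);print("cam in tool",Rm.T@(E[:3,3]-e["position"]),(Rm.T@E[:3,:3]).round(3))
E
```

```text
(array([0.5555574 , 0.20838849, 0.05348773]), [np.float64(0.00031658781788886656), np.float64(0.000316587817888924)]) (array([0.50755177, 0.19949873, 0.05606075]), [np.float64(0.0005758906201892782), np.float64(0.000575890620189258)])
len 0.04888955114690496 yaw 10.491291192113433
lip [0.47066236 0.23213447 0.03      ] [0.50011361 0.06630446 0.03      ] 0.16842496337059581 yaw 10.070673145804934
rib plane [0.55442072 0.20556453 0.062     ] [0.5068981  0.19837039 0.062     ]
mat [ 0.6755905  -0.12020693  0.003     ]
mat [ 0.67134048 -0.32256768  0.003     ]
mat [ 0.43468295 -0.31276742  0.003     ]
mat [ 0.43798063 -0.11413291  0.003     ]
m? (array([ 0.69974541, -0.17673945,  0.07672833]), [np.float64(0.0773479897904607), np.float64(0.07734798979046076)])
[[-0.942  0.335 -0.   ]
 [ 0.335  0.942 -0.001]
 [-0.    -0.001 -1.   ]]
cam in tool [ 0.06976299  0.00041973 -0.13619305] [[-0.001 -0.966 -0.259]
 [ 1.    -0.001  0.001]
 [-0.001 -0.259  0.966]]
```

```bash
cat >> h.py <<'E'
def Rc(yaw,tilt=0):
    "tool orientation: x toward robot along cradle -x, z down, tilted front-up"
    c=R.from_euler("z",yaw,degrees=True)*R.from_euler("y",tilt,degrees=True)
    return c*R.from_matrix(np.diag([-1,1,-1.]))
E
python3 -c "
from h import *
s=telemetry.observe();print(shift(s,np.array([.50,.198,.20]),Rc(10)))"
```

```text
(array([-40.47, -27.04,   4.85]), array([ -0.1,  -0. , -29.6]))
```

```bash
python3 -m creep '9 -5 -3.4 0.6 0 0 -6; 9 -10 -6.8 1.2 0 0 -12; 9 -15 -10.1 1.8 0 0 -18; 9 -20 -13.5 2.4 0 0 -24; 5 -25 -17 3 0 0 -29.6' 30
python3 -c "
from h import *
s=telemetry.observe();print(shift(s,np.array([.50,.198,.20]),Rc(10)))"
```

```text
clock: 0.78
position: [0.389, 0.3431, 0.2185]
ee_rot: [-0.279, 3.129, 0.0]
force: [1.8, 0.2, 0.7]
width: 0.911
gripper_force: 0.0
(array([ -8.36, -16.25,   1.85]), array([0. , 0. , 0.2]))
```

```bash
python3 -m creep '5 -2.8 -5.3 0.6 0 0 0; 5 -5.6 -10.6 1.2 0 0 0; 5 -8.4 -15.8 1.8 0 0 0; 5 -8.4 -15.8 1.8 0 0 0;5 -8.4 -15.8 1.8 0 0 0' 30
python3 - <<'E'
from h import *
i=vision.camera_info("wrist");im=vision.get_image("wrist")
import json
json.dump({k:np.array(v).tolist() for k,v in i.items() if k in("fov_y","cx","cy","extrinsics")},open("w1.json","w"))
cv2.imwrite("pics/w1.png",im[:,:,::-1])
s=telemetry.observe();print(s["dq"],shift(s,np.array([.50,.198,.20]),Rc(10)))
print(pix(i,[.555,.207,.062]),pix(i,[.507,.1985,.062]))
E
```

```text
clock: 1.4
position: [0.4978, 0.2043, 0.2005]
ee_rot: [0.274, -3.129, -0.001]
force: [-0.6, 0.9, -0.2]
width: 0.547
gripper_force: 0.0
[-0.01578376 -0.00638546 -0.00657397  0.00025115 -0.00063667 -0.00072011
  0.00165039] (array([-0.13, -0.74,  0.06]), array([ 0. , -0. ,  0.1]))
[312.81725301 250.40701445] [312.37036481 202.45558945]
```

View pics/w1.png

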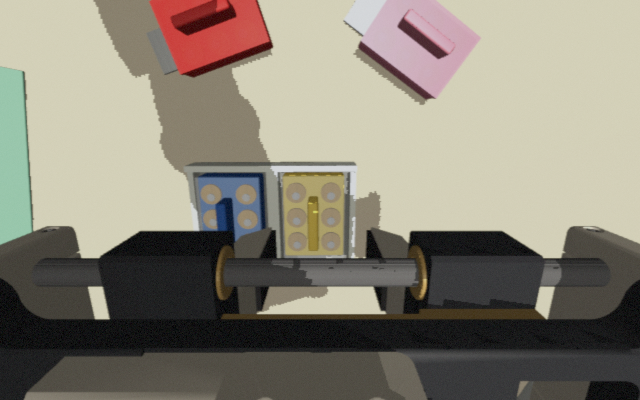

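Wrist view: the yellow case is at about (315,215) with its rib from (313,197) to (313,250). Blue is at (232,205), and red and pink lie above them. The front lip runs horizontally at row 166, so the 10° yaw is right. I'll move over the rib and take a second look from lower down.

```bash
python3 -m creep '5 -1 -0.2 2 0 0 0; 5 -2 -0.2 4 0 0 0; 5 -3 -0.2 6 0 0 0; 5 -3 -0.2 6 0 0 0;5 -3 -0.2 6 0 0 0' 30
python3 - <<'E'
from h import *
i=vision.camera_info("wrist");im=vision.get_image("wrist")
import json
json.dump({k:np.array(v).tolist() for k,v in i.items() if k in("fov_y","cx","cy","extrinsics")},open("w2.json","w"))
cv2.imwrite("pics/w2full.png",im[:,:,::-1])
a=cv2.imread("pics/w1.png")[155:265,250:370];b=im[100:270,225:425,::-1]
A=cv2.resize(a,None,fx=3,fy=3);B=cv2.resize(b,None,fx=2.2,fy=2.2)
A=np.pad(A,((0,B.shape[0]-A.shape[0]),(0,0),(0,0)));cv2.imwrite("pics/w2.png",np.hstack([A,B]))
s=telemetry.observe();print(shift(s,np.array([.531,.203,.14]),Rc(10)))
print(pix(i,[.555,.207,.062]),pix(i,[.507,.1985,.062]))
E
```

```text
clock: 2.08
position: [0.5276, 0.2082, 0.1414]
ee_rot: [-0.277, 3.129, 0.001]
force: [-0.2, -0.1, 0.3]
width: 0.547
gripper_force: 0.0
(array([-0.23, -0.55,  0.16]), array([0. , 0. , 0.1]))
[312.2349913 246.936895 ] [311.7540725  184.69849582]
```

View pics/w2.png

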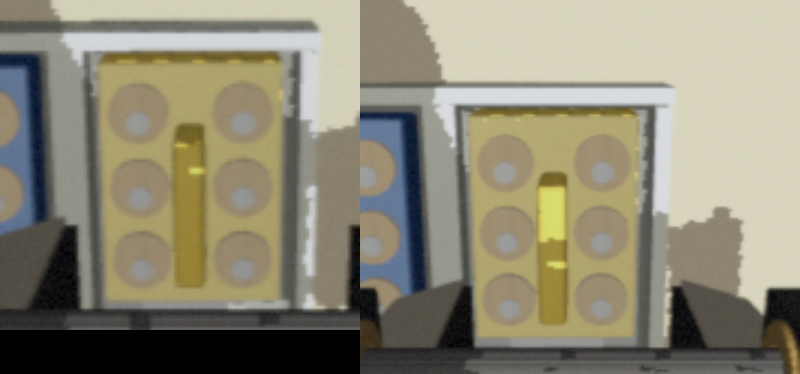

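The enlarged views give rib top ends of (313,203.3) and (313,250.7) in w1, and (312.5,184.1) and (312.5,247.3) in w2. These agree with the prediction to within 1 px.

Run:
```python
from h import *
import json
w1,w2=(json.load(open(f"w{k}.json")) for k in (1,2));t=vision.camera_info("top")
f=tri((w1,(313,203.3)),(w2,(312.5,184.1)),(t,(197.8,197.8)))[0];r=tri((w1,(313,250.7)),(w2,(312.5,247.3)),(t,(193.8,171.3)))[0]
print(f,r,tri((w1,(313,203.3)),(w2,(312.5,184.1))),tri((w1,(313,250.7)),(w2,(312.5,247.3))))
print([plane(w2,p,.062) for p in((312.5,184.1),(312.5,247.3))])
d=r-f;print(np.linalg.norm(d),np.degrees(np.arctan2(d[1],d[0])))
# lip top edge & walls at z=.03 in w2
L=plane(w2,(225+(445-360)/2.2,100+88/2.2),.03);M=plane(w2,(225+(672-360)/2.2,100+88/2.2),.03);print("lip",L,M,np.degrees(np.arctan2(-(M-L)[0],(M-L)[1])))
c=(np.array(plane(w2,(312.5,184.1),.062))+plane(w2,(312.5,247.3),.062))/2;print("c",c)
C=R.from_euler("z",10,degrees=True);print("lip in case frame",C.inv().apply(M-c))
s=telemetry.observe();print(shift(s,np.array([c[0],c[1],.062]),Rc(10)))
```

```text
[0.50719715 0.1989563  0.06107488] [0.55530828 0.20684643 0.06097358] (array([0.50223817, 0.19873384, 0.08119628]), [np.float64(1.4294993726896686e-05), np.float64(1.4294993726895005e-05)]) (array([0.55494695, 0.20720185, 0.06271106]), [np.float64(1.2570795509363749e-05), np.float64(1.2570795509388819e-05)])
[array([0.50646912, 0.19895751, 0.062     ]), array([0.55526132, 0.20725018, 0.062     ])]
0.0487539177621066 9.31348609772934
lip [0.48475806 0.15481562 0.03      ] [0.47035651 0.23611859 0.03      ] 10.044856695977955
c [0.53086522 0.20310384 0.062     ]
lip in case frame [-0.05385649  0.0430204  -0.032     ]
(array([-0.21, -0.54,  7.96]), array([0. , 0. , 0.1]))
```

```bash
python3 -m creep '4 -0.2 -0.5 1 0 0 0; 4 -0.2 -0.5 3 0 0 0; 4 -0.2 -0.5 5 0 0 0; 4 -0.2 -0.5 6.8 0 0 0;4 -0.2 -0.5 7.8 0 0 0' 30
python3 -c "
from h import *
s=telemetry.observe();print(s['force'],shift(s,np.array([.531,.2031,.062]),Rc(10)))"
```

```text
clock: 2.75
position: [0.5306, 0.202, 0.0618]
ee_rot: [0.274, -3.129, 0.001]
force: [-0.2, -0.0, 0.4]
width: 0.438
gripper_force: 0.0
[-0.24273351 -0.01699029  0.39206406] (array([-0.05,  0.1 , -0.02]), array([-0., -0., -0.]))
```

```bash
python3 -m creep '3 0 0.1 0 0 0 0;1 0 0.1 0 0 0 0;0 0 0.1 0 0 0 0;0 0 0.1 0 0 0 0;0 0 0.1 0 0 0 0' 35
python3 -c "
from h import *
s=telemetry.observe();print(s['force'],s['position'])"
```

```text
clock: 3.38
position: [0.5312, 0.2036, 0.0634]
ee_rot: [-0.274, 3.129, 0.0]
force: [0.2, -0.3, 6.9]
width: 0.107
gripper_force: 35.0
[ 0.18652889 -0.31233946  6.91502059] [0.53121051 0.20355047 0.06335391]
```

```bash
python3 -m creep '0 0 0 -0.2 0 0 0;0 -0.23 0 -0.47 0 2.25 0;0 -0.47 0 -0.73 0 4.5 0;0 -0.73 0 -0.98 0 6.75 0;0 -0.99 0 -1.22 0 9 0' 35
python3 -c "
from h import *
s=telemetry.observe();print(s['force'],s['ft_torque'],shift(s,np.array([.531,.2031,.062]),Rc(10)),vision.camera_info('wrist')['cx'])"
```

```text
clock: 4.0
position: [0.5403, 0.2053, 0.0748]
ee_rot: [0.261, -2.972, 0.021]
force: [-0.4, 0.2, -2.5]
width: 0.106
gripper_force: 35.0
[-0.43566649  0.18091458 -2.50818719] [ 0.11292808 -0.2568925  -0.04189052] (array([ 0.74, -0.05,  1.41]), array([-0. , -9.1,  0. ])) 320.8096890182741
```

```bash
python3 -m creep '0 -0.23 0 -0.27 0 2.25 0;0 -0.47 0 -0.53 0 4.5 0;0 -0.73 0 -0.78 0 6.75 0;0 -0.99 0 -1.02 0 9 0;0 -0.99 0 -1.02 0 9 0' 35
python3 - <<'E'
from h import *
s=telemetry.observe();print(s['force'],shift(s,np.array([.531,.2031,.062]),Rc(10)))
# expected case: tongue end position in cradle frame given rigid grasp (TCP at case (0,0,.0572))
C=R.from_euler("z",10,degrees=True);T=R.from_rotvec(s["ee_rot"])
o=np.array([.5311,.2033,.006]);Q=np.array(s["position"])+T.apply(np.array([-.070,0,.0572]))
print("tongue end rel case start",C.inv().apply(Q-o))
cv2.imwrite("pics/s2.png",np.hstack([cv2.resize(vision.get_image("scene")[215:315,337:437,::-1],None,fx=4,fy=4),cv2.resize(vision.get_image("wrist")[100:300,220:420,::-1],None,fx=2,fy=2)]))
E
```

```text
clock: 4.62
position: [0.5521, 0.2072, 0.0827]
ee_rot: [0.246, -2.817, 0.039]
force: [-0.5, 1.5, -2.5]
width: 0.107
gripper_force: 35.0
[-0.51312845  1.48171533 -2.47070659] (array([ 1.4 , -0.04,  2.64]), array([ -0., -18.,  -0.]))
tongue end rel case start [0.07025155 0.00016278 0.0007114 ]
```

View pics/s2.png

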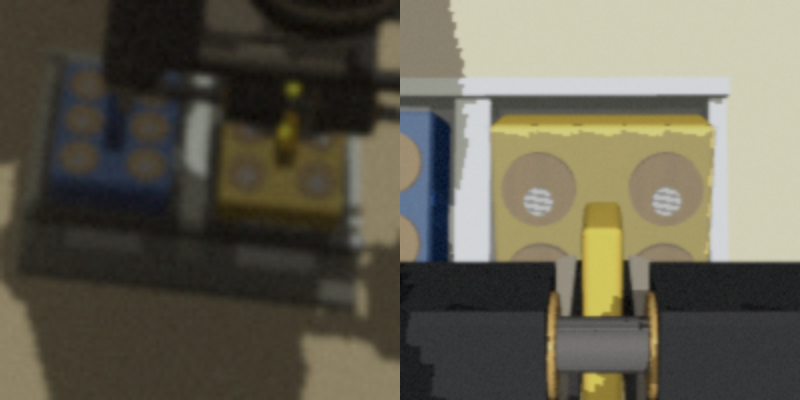

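The case is tipped 18° with the tongue end still at its place under the bar, and the walls are clear. Now I draw it along tool +x.

```bash
python3 -m creep '0 0.8 0 0 0 0 0;0 2.2 0 0 0 0 0;0 3.8 0 0 0 0 0;0 5.5 0 0 0 0 0;0 7.2 0 0 0 0 0' 35
python3 -m creep '0 2 0 0 0 0 0;0 4 0 0 0 0 0;0 6 0 0 0 0 0;0 7.5 0 -1 0 0 0;0 8.2 0 -3 0 0 0' 35
```

```text
clock: 5.35
position: [0.4828, 0.1951, 0.1064]
ee_rot: [0.247, -2.818, 0.039]
force: [0.7, 1.1, -2.9]
width: 0.105
gripper_force: 35.0
clock: 5.98
position: [0.4151, 0.1831, 0.1607]
ee_rot: [0.248, -2.817, 0.039]
force: [1.1, -0.5, -2.7]
width: 0.108
gripper_force: 35.0
```

```bash
python3 -m creep '0 0 0 -0.3 0 -4.5 0;0 0 0 -0.6 0 -9 0;0 0 0 -1 0 -13.5 0;0 0 0 -1 0 -18 0;0 0 0 -1 0 -18 0' 35
python3 - <<'E'
from h import *
s=telemetry.observe();print(shift(s,np.array([.555,-.2175,.17]),Rc(0)))
i=vision.camera_info("wrist");cv2.imwrite("pics/w3.png",vision.get_image("wrist")[:,:,::-1])
t=vision.camera_info("top");print([plane(t,p,.003)[:2].round(4) for p in ((371,110),(476,110),(476,232),(371,232))])
E
```

```text
clock: 6.6
position: [0.4183, 0.1837, 0.1701]
ee_rot: [-0.276, 3.129, 0.001]
force: [0.3, -0.1, -1.3]
width: 0.108
gripper_force: 35.0
(array([-6.440e+00, -4.189e+01, -1.000e-02]), array([ 0. ,  0. , 10.1]))
[array([ 0.6756, -0.1202]), array([ 0.6714, -0.3216]), array([ 0.4375, -0.3119]), array([ 0.4408, -0.1142])]
```

View pics/w3.png

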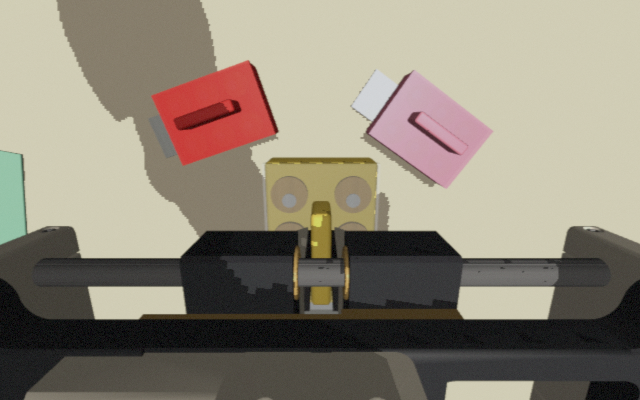

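The wrist view shows the yellow case held square at (320,200), with red (215,115) and pink (430,130) untouched. I carry it to the mat at this height.

```bash
python3 -m creep '0 -0.3 -2 0 0 0 1;0 -0.9 -6 0 0 0 3;0 -1.6 -10.5 0 0 0 5;0 -2.3 -15 0 0 0 7.5;0 -3 -19.5 0 0 0 10' 35
python3 -c "
from h import *
s=telemetry.observe();print(shift(s,np.array([.555,-.2175,.17]),Rc(0)))"
```

```text
clock: 7.28
position: [0.4838, -0.0058, 0.1691]
ee_rot: [-0.005, -3.141, 0.0]
force: [0.8, 0.3, -1.1]
width: 0.107
gripper_force: 35.0
(array([ -7.18, -21.15,  -0.1 ]), array([-0. , -0.1, -0.2]))
```

```bash
python3 -m creep '0 -1.5 -4.5 0 0 0 0;0 -3.2 -9.5 0 0 0 0;0 -5 -14.5 0 0 0 0;0 -6.5 -19 0 0 0 0;0 -7.1 -20.7 0 0 0 0' 35
python3 -m creep '0 0 0 1.5 0 0 0;0 0 0 3.5 0 0 0;0 0 0 5.5 0 0 0;0 0 0 7.5 0 0 0;0 0 0 8.5 0 0 0' 35
python3 - <<'E'
from h import *
s=telemetry.observe();print(s['force'],shift(s,np.array([.555,-.2175,.0605]),Rc(0)))
i=vision.camera_info("wrist");im=vision.get_image("wrist");cv2.imwrite("pics/w4.png",im[:,:,::-1])
# mat edges from wrist: predicted front corners vs. seen
for X in ([.4395,-.1142,.003],[.4360,-.3119,.003]): print(pix(i,X))
E
```

```text
clock: 7.9
position: [0.5538, -0.2152, 0.1687]
ee_rot: [-0.008, -3.14, 0.003]
force: [0.7, 0.6, -2.7]
width: 0.109
gripper_force: 35.0
clock: 8.52
position: [0.553, -0.2076, 0.0821]
ee_rot: [0.004, -3.138, -0.003]
force: [-0.6, 0.7, -2.1]
width: 0.106
gripper_force: 35.0
[-0.59131524  0.6877233  -2.14425013] (array([-0.21, -1.  ,  2.16]), array([ 0.1, -0.2,  0.1]))
[464.06767869  47.13101421]
[157.51534067  40.53832975]
```

View pics/w4.png

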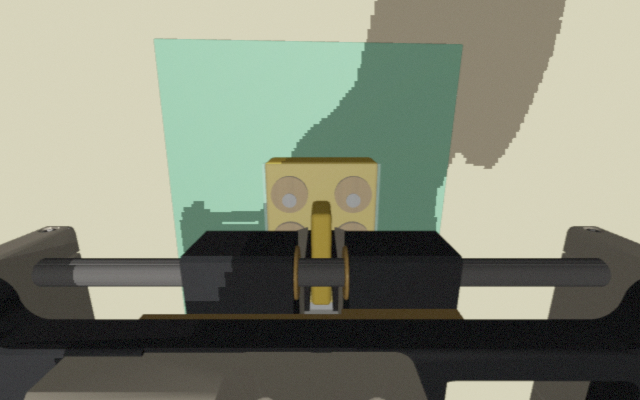

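The mat's front corners are seen at (462,45) and (154,39), within about 3 px of the prediction. I shift 1 cm sideways and lower gently.

```bash
python3 -m creep '0 -0.2 -0.6 0.4 0 0 0;0 -0.2 -1 0.8 0 0 0;0 -0.2 -1 1.2 0 0 0;0 -0.2 -1 1.6 0 0 0;0 -0.2 -1 1.9 0 0 0' 35
python3 -c "
from h import *
s=telemetry.observe();print(s['force'],shift(s,np.array([.555,-.2175,.0605]),Rc(0)))"
```

```text
clock: 9.2
position: [0.5562, -0.2197, 0.0649]
ee_rot: [0.001, -3.142, -0.0]
force: [-1.1, -0.3, -1.6]
width: 0.11
gripper_force: 35.0
[-1.11430705 -0.31843607 -1.59476367] (array([0.12, 0.22, 0.44]), array([ 0., -0.,  0.]))
```

```bash
python3 -m creep '0 0 0.1 0.1 0 0 0;0 0 0.1 0.2 0 0 0;0 0 0.1 0.25 0 0 0;0 0 0.1 0.3 0 0 0;0 0 0.1 0.35 0 0 0' 35
python3 -c "
from h import *
s=telemetry.observe();print(s['force'],s['ft_torque'],s['position'])"
```

```text
clock: 9.82
position: [0.5562, -0.2189, 0.0616]
ee_rot: [-0.0, 3.141, -0.0]
force: [-0.2, 0.3, -2.1]
width: 0.108
gripper_force: 35.0
[-0.17712735  0.25369061 -2.09948438] [0.01331426 0.00805233 0.04676992] [ 0.5562137  -0.21891074  0.06160371]
```

Still hanging by its own weight (-2.1 N). I lower in small steps until contact.

```bash
python3 -m creep '0 0 0 0.04 0 0 0;0 0 0 0.07 0 0 0;0 0 0 0.1 0 0 0;0 0 0 0.12 0 0 0;0 0 0 0.12 0 0 0' 35
python3 -c "
from h import *
s=telemetry.observe();print(s['force'],s['ft_torque'],s['position'])"
```

```text
clock: 10.45
position: [0.5562, -0.2189, 0.0604]
ee_rot: [-0.0, 3.142, 0.0]
force: [-0.0, -0.2, -1.8]
width: 0.106
gripper_force: 35.0
[-0.049619   -0.21651699 -1.82160746] [ 0.0082417  -0.02559521  0.00843969] [ 0.55617176 -0.21888186  0.0604194 ]
```

```bash
python3 -m creep '0 0 0 0.03 0 0 0;0 0 0 0.06 0 0 0;0 0 0 0.08 0 0 0;0 0 0 0.1 0 0 0;0 0 0 0.1 0 0 0' 35
python3 -c "
from h import *
s=telemetry.observe();print(s['force'],s['ft_torque'],s['position'])"
```

```text
clock: 11.08
position: [0.5562, -0.2189, 0.0603]
ee_rot: [-0.0, 3.141, 0.0]
force: [-4.2, 1.2, 10.1]
width: 0.106
gripper_force: 35.0
[-4.2402991   1.24325695 10.05987853] [0.3968621  0.94833394 0.02911339] [ 0.55618572 -0.21889421  0.06034421]
```

```bash
python3 -m creep '0 0 0 -0.07 0 0 0;0 0 0 -0.07 0 0 0;1.6 0 0 -0.07 0 0 0;3 0 0 -0.07 0 0 0;4 0 0 -0.1 0 0 0' 10
python3 -m creep '4 0 0 -0.5 0 0 0;4 0 0 -2 0 0 0;4 0 0 -5 0 0 0;4 0 0 -9 0 0 0;4 0 0 -13 0 0 0'
python3 -m creep '4 5 5 0 0 0 0;4 10 10 0 0 0 0;4 14 14 0 0 0 0;4 14 14 0 0 0 0;4 14 14 0 0 0 0'
python3 - <<'E'
from h import *
i=vision.get_image
cv2.imwrite("pics/f.png",np.vstack([i("top")[80:260,150:510,::-1],i("scene")[170:350,150:510,::-1]]).repeat(1,0))
a=cv2.imread("pics/f.png");cv2.imwrite("pics/f.png",cv2.resize(a,None,fx=1.6,fy=1.6))
s=telemetry.observe();print(s["clock"],s["force"],s["position"])
E
```

```text
clock: 11.7
position: [0.5562, -0.2189, 0.0602]
ee_rot: [0.0, -3.142, 0.0]
force: [-0.4, -0.6, -1.0]
width: 0.342
gripper_force: 0.0
clock: 12.32
position: [0.5561, -0.2189, 0.1927]
ee_rot: [-0.0, 3.141, -0.0]
force: [0.8, -0.2, -0.5]
width: 0.438
gripper_force: 0.0
clock: 12.95
position: [0.4166, -0.0787, 0.1915]
ee_rot: [-0.002, 3.139, 0.0]
force: [0.9, -0.6, -0.1]
width: 0.439
gripper_force: 0.0
13.05 [-0.86280305 -0.3332021  -0.12766667] [ 0.41754736 -0.07980763  0.19110456]
```

View pics/f.png

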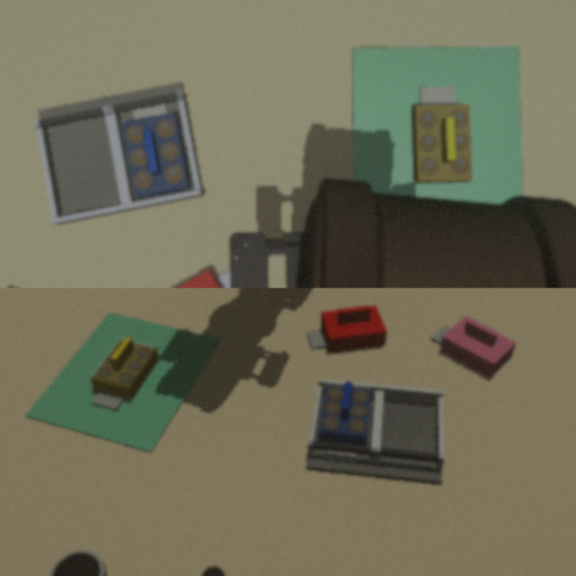

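The final picture shows the yellow case level in the middle of the mat at (442,143), blue still in its bay at (155,150), and red and pink where they were. The gripper is clear of everything.

```bash
python3 -c "
from cell import job
print(job.sign_off())"
```

```text
the job is handed in; nothing more can be done
None
```

The yellow case was tipped out over the front lip, drawn forwards, set level in the middle of the green mat and released; the blue case is still in its bay, and I handed the job in at about 13 s of robot time.

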